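# Extend the funnel arm by one hole and set its brake

## Robot

A 6-joint arm with a two-finger parallel gripper is mounted at the origin on the work surface. World frame = base frame: x ahead of the robot, y to its left, z up, the work surface at z = 0. Lengths are in m, angles in rad, forces in N, time in s.
With the tool pointing down it reaches from about 0.325 to 0.9 m from the base axis. Payload 6.1 kg.
Tool frame: the origin (TCP) lies midway between the tips of the shut fingers; the grasp point (between the pads) lies 19 mm behind it; x points along the fingers, y is the direction in which the jaws open and shut, and the axes are right-handed (so a half turn about x gives the same grasp; the last joint's range is limited). The gripper opens to 85 mm and grips with 20 to 120 N. Pads are 22 mm wide; open, the fingers measure 114 mm over their backs; the gripper's body (76 mm by 85 mm) begins 54 mm behind the grasp point. The pads swing forward as they close: fully open they stand 13 mm farther back than shut.
Start: joints at [1.184, 0.22, 1.526, -0, 1.395, -0.126], TCP at [0.161, 0.604, 0.231] pointing down, gripper open.
Joint ranges: [-2.98, 2.98], [-0.91, 2.08], [0.09, 2.57], [-1.24, 4.39], [0.2, 2.65], [-2.68, 2.68]. Speed limits (rad/s): [2.57, 2.57, 3.01, 3.14, 3.14, 3.14].

## Interface

Orientations are given as [roll, pitch, yaw] about the fixed x, y, z axes, in that order (R = Rz(yaw) Ry(pitch) Rx(roll)).
In Python, from plant import movep, move_l, set_joints, gripper_to, hold, inverse_kinematics, observe, get_image, get_calibration, Unreachable, job_done gives the robot as it stands. Calls block until the motion is done:
- movep(position, orientation): joint-space move of the TCP to a pose.
- move_l(position, feed=0.15, rotation=None, max_force=None): straight line of the TCP; rotation=None keeps the orientation; feed is the mean speed in m/s. With max_force (N) it stops when the force on the tool has changed by that much, and returns True; else False.
- set_joints(angles): joint-space move.
- gripper_to(opening, f_grip=None): finger opening in m; f_grip is the grip in N (None keeps the last); returns when the fingers have stopped.
- hold(seconds).
- inverse_kinematics(position, orientation): joint angles nearest the present ones, or None.
- observe(): the state.
- get_image(name): name is "scene" or "top" or "wrist"; returns (picture, depth): 400x640x3 uint8, red, green, blue; 400x640 float32, m along the optical axis (not along the pixel's ray), 0 where there is no reading.
- get_calibration(name): a dict with "intrinsics" (3x3 intrinsics, pixels), "world_from_camera" (4x4, takes a point from camera to world coordinates). Camera axes: x right, y down, z forward; pixel columns grow to the right and rows downward; lengths in m; the calibration is good to about 2 mm. A picture is of the moment at which its call begins: read the wrist's pose just before it. get_calibration takes no time and is no camera call; for the wrist camera it gives the pose at the moment of the call.
A pose or a line that the arm cannot do raises Unreachable and nothing moves.
- job_done(): hands the job in, once; it reports no verdict.
The state is a dict: "time_s": time; "q": joint angles; "joint_velocities": joint speeds; "joint_torque": joint torques, N m; "eef_pos": TCP position; "tcp_rot": TCP orientation; "ft_force": force on the tool from outside, world axes, zero at the start; "torque": the same for the moment, N m; "opening": finger opening in m.
Only numpy, scipy, OpenCV 4.12 (cv2) and the standard library are available. Lean on these libraries where they do the work, as an engineer would, in place of code of your own. Each camera call takes 0.05 s, during which the arm holds its last target.

## Task

Press the snap button of the funnel stand's telescoping arm down flush and slide the arm out by one hole, so that the button clicks up again in the next hole and the funnel comes over the beaker. Then turn the brake knob clockwise until the spring pointer beside it stands on the line on its plate; move the pointer by the knob only, not by touching it. Leave the beaker, bottle and flask where they stand.

Things in the scene. Friction and masses are not known exactly. Their poses are not given: they have to be found in the camera images.
- stand: White stand, fixed; origin on the table under it; its own +y is the way the arm slides out. Base 160 (x) x 340 (y) x 16 mm. A white block 110 x 90 mm, top 130 mm above the table, centred 90 mm to -y of the origin, bears the knob; a level steel inner tube (24 mm, axis 110 mm above the table, holes 40 mm apart on top) runs from it to +y.
- funnel (a point): Centre of the funnel's mouth, 150 mm above the table, 80 mm across; 270 mm to +y of the button, on the arm: a grey collar 48 (x) x 72 (y) mm, underside 85 mm and top 140 mm above the table, and an aluminium tube of 32 mm that slides on the steel inner tube.
- button_top (a point): Centre of the top face of the snap button, a black pad 28 (x) x 42 (y) mm let into the top of the grey collar, its axes as the stand's. It travels straight down. Released in a hole it stands 8 mm proud (top 148 mm above the table); flush with the collar it is 140 mm above the table. 3 N starts it, 6 N holds it flush. It rides with the arm.
- ridge (a point): Middle of the button-side face of the thumb ridge, a grey wall 48 mm wide (x), 11 mm thick, on the collar at the button's +y end, top 164 mm above the table (24 mm above the flush button); this point is 152 mm above the table, 23 mm to +y of the button's centre. A fingertip on the button can push the arm out (to +y) against it. Axes as the stand's.
- button (a joint): How far the button is pressed, m: 0 = up in a hole (locked), 0.008 = flush. The arm is free when the button is more than 0.005 down. Between holes it is held down by itself at 0.005 and springs up to 0 when it reaches a hole, which locks the arm.
- sleeve (a joint): How far the arm has been slid out along the stand's +y, m. It starts in the innermost hole (0); holes are at 0, 0.04, 0.08 and 0.12, with about 1.5 mm play either way. About 2 N of friction when free; it stays where it is left.
- knob_grip (a point): On the upright axis of the brake knob, 166 mm above the table, the height to grip. The knob is black: a disc of 44 mm with an upright bar 62 mm long (along this point's x), 15 mm thick (along its y), from 144 to 176 mm above the table. This point turns with the knob.
- knob (a joint): Angle of the knob, rad, growing clockwise seen from above, 0 to 2.6. At 0 the bar lies along the stand's x. It turns with 0.12 N m of friction and stays where it is left; each rad swings the pointer by 0.2 rad (24 mm at the tip). The pointer is on the line at 1.55.
- pointer: Steel spring pointer, a blade 3 x 120 x 10 mm on edge, its top 142 mm above the table, on the +x side of the knob. Origin at its pivot; its tip points to its own -y.
- pointer_tip (a point): Tip of the pointer, 120 mm from its pivot. It swings towards the stand's +x as the knob is turned clockwise.
- mark (a point): Where the pointer's tip stands when the pointer lies on the line, a single black line 3 mm wide and 46 mm long on the white plate under the tip.
- beaker: Loose glass beaker, 74 mm across, 66 mm high, standing 40 mm farther out than the funnel. Origin under its centre.
- bottle: Loose brown glass bottle, 76 mm across, 150 mm high. Origin under its centre.
- flask: Loose conical glass flask, 84 mm across its foot, 120 mm high. Origin under its centre.

How it is judged:
By the outcome, as a careful person would: the job done as asked, in the order asked, and still so for the second after the job is handed in, with the robot touching nothing.
It also fails if it takes over 48 s, if anything falls off the work surface, if the arm or the gripper's body presses on something with over 40 N, if the wrist force passes 120 N, or if a joint passes its speed limit or range.

## Working session

There is one attempt and no reset: what is moved stays moved. The work goes in short steps, each a Python script; the robot and the scene stay as the last script left them, time stands still between calls to the robot, and variables do not carry over. Pictures are saved under pics/ and viewed, and the job is handed in when it is done.

```bash
ls; mkdir -p pics
cat > h.py <<'E'
import numpy as np, cv2
from plant import *
def snap(name,fn):
    c=get_calibration(name); im,d=get_image(name)
    cv2.imwrite('pics/'+fn+'.png',cv2.cvtColor(im,cv2.COLOR_RGB2BGR))
    np.savez('pics/'+fn+'.npz',im=im,d=d,K=c['intrinsics'],T=c['world_from_camera'])
def pt(fn,u,v,z=None):
    f=np.load('pics/'+fn+'.npz');K,T=np.array(f['K']),np.array(f['T'])
    r=np.linalg.inv(K)@np.array([u,v,1.])
    if z is None: return (T@np.append(r*f['d'][int(v),int(u)],1))[:3]
    w=T[:3,:3]@r; s=(z-T[2,3])/w[2]; return T[:3,3]+s*w
def cloud(fn):
    f=np.load('pics/'+fn+'.npz');K,T=np.array(f['K']),np.array(f['T']);d=f['d']
    v,u=np.mgrid[:d.shape[0],:d.shape[1]]
    P=np.stack([u,v,np.ones_like(u)],-1)@np.linalg.inv(K).T*d[...,None]
    return P@T[:3,:3].T+T[:3,3], d>0, f['im']
E
python3 - <<'E'
from h import *
snap('scene','s0');snap('top','t0');snap('wrist','w0')
o=observe();print({k:np.round(v,3) for k,v in o.items()})
for n in('scene','top','wrist'):print(np.round(get_calibration(n)['world_from_camera'],3))
E
```

```text
pics
{'time_s': np.float64(0.15), 'q': array([ 1.184,  0.221,  1.527,  0.   ,  1.395, -0.126]), 'joint_velocities': array([-0.   , -0.003, -0.005,  0.001, -0.   ,  0.001]), 'joint_torque': array([ 1.0000e-03, -4.9749e+01, -3.8990e+01, -0.0000e+00,  7.0000e-03,
       -0.0000e+00]), 'eef_pos': array([0.161, 0.603, 0.23 ]), 'tcp_rot': array([-1.707,  1.569, -1.967]), 'ft_force': array([ 0.068, -0.129, -1.036]), 'torque': array([-0.043,  0.002, -0.005]), 'opening': np.float64(0.085)}
[[ 0.676  0.477 -0.562  1.25 ]
 [ 0.737 -0.415  0.534 -0.683]
 [ 0.021 -0.775 -0.632  0.933]
 [ 0.     0.     0.     1.   ]]
[[ 0.021 -0.981  0.193  0.259]
 [-1.    -0.019  0.012 -0.013]
 [-0.008 -0.193 -0.981  1.461]
 [ 0.     0.     0.     1.   ]]
[[ 0.257  0.913  0.318  0.08 ]
 [ 0.966 -0.242 -0.086  0.626]
 [-0.002  0.329 -0.944  0.373]
 [ 0.     0.     0.     1.   ]]
```

View pics/s0.png

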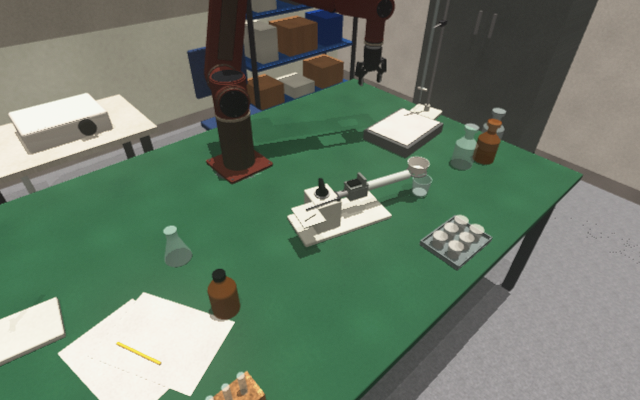

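View pics/t0.png

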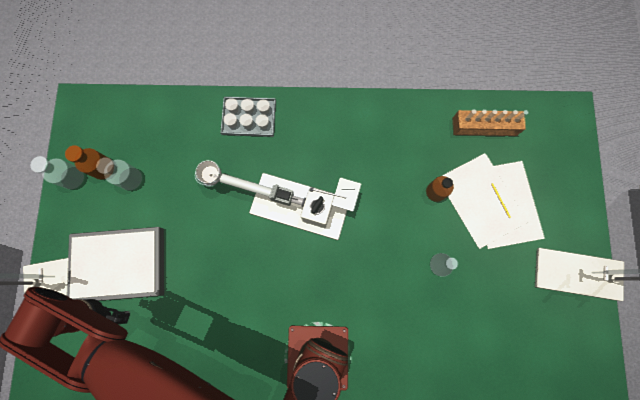

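View pics/w0.png

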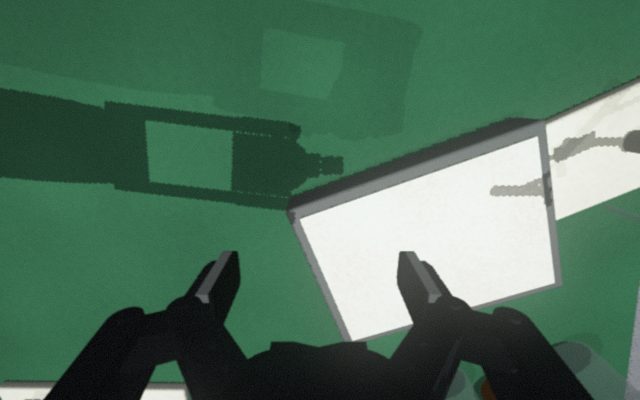

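The scene view shows the stand in the middle: knob at (321,185), collar at (355,186), funnel at (418,165) and beaker at (421,185). In the top view the knob is at (317,206), the collar at (284,195) and the funnel at (207,173). I'll zoom in and get numbers.

Run:
```python
from h import *
im=cv2.imread('pics/t0.png'); cv2.imwrite('pics/t0z.png',cv2.resize(im[150:250,190:370],None,fx=4.4,fy=4.4,interpolation=cv2.INTER_CUBIC))
for n,u,v,z in[('knob',317,205,.176),('button',283,195,.148),('funnel',207,172,.15),('basecornerTR',360,181,.0)]:
    print(n,pt('t0',u,v).round(3),pt('t0',u,v,z).round(3))
P,ok,im=cloud('t0')
m=ok&(P[...,2]>.12)&(P[...,2]<.137)&(P[...,0]>.4)&(P[...,0]<.8)&(P[...,1]>-.2)&(P[...,1]<.1)
q=P[m][:,:2].astype(np.float32);print(len(q),cv2.minAreaRect(q))
```

```text
knob [0.5   0.011 0.174] [0.499 0.011 0.176]
button [0.538 0.126 0.141] [0.536 0.125 0.148]
funnel [0.623 0.399 0.105] [0.611 0.385 0.15 ]
basecornerTR [ 0.626 -0.145  0.001] [ 0.627 -0.145  0.   ]
1313 ((0.5209060907363892, -0.02904669940471649), (0.13646787405014038, 0.2361425757408142), 17.274953842163086)
```

View pics/t0z.png

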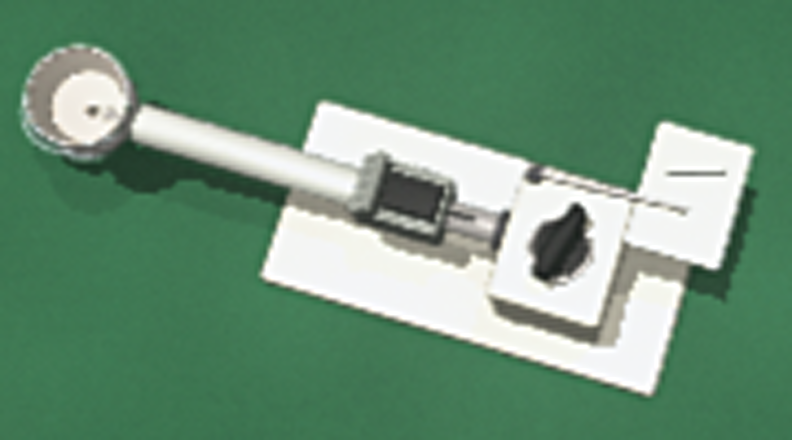

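Run:
```python
from h import *
y0=-0.297
for yaw in (y0,y0+np.pi,y0-1.55,y0-1.55+np.pi):
  for p in([.5,.011,.15],[.52,.07,.32]):
    q=inverse_kinematics(p,[0,np.pi/2,yaw]); print(round(yaw,2),p,None if q is None else np.round(q,2))
```

```text
-0.3 [0.5, 0.011, 0.15] [-0.14 -0.    1.93 -0.    1.22 -1.41]
-0.3 [0.52, 0.07, 0.32] [-0.02 -0.07  1.67 -0.    1.54 -1.29]
2.84 [0.5, 0.011, 0.15] [-0.14 -0.    1.93 -0.    1.22  1.73]
2.84 [0.52, 0.07, 0.32] [-0.02 -0.07  1.67  0.    1.54  1.85]
-1.85 [0.5, 0.011, 0.15] [-0.14 -0.    1.93 -0.    1.22  0.14]
-1.85 [0.52, 0.07, 0.32] [-0.02 -0.07  1.67 -0.    1.54  0.26]
1.29 [0.5, 0.011, 0.15] None
1.29 [0.52, 0.07, 0.32] None
```

Run:
```python
from h import *
gripper_to(0.0)
print(observe()['time_s'])
movep([.52,.07,.32],[0,np.pi/2,-0.297])
hold(0.2)
snap('wrist','w1');snap('top','t1')
o=observe();print(o['time_s'],o['eef_pos'],o['tcp_rot'],o['opening'])
```

```text
0.9167
3.5333 [0.51996143 0.0703939  0.31993936] [3.10639171 1.57066473 2.81008293] -0.0003017275251096508
```

View pics/w1.png

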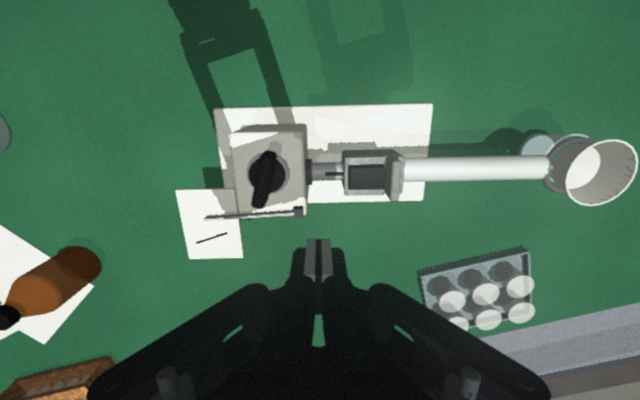

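The wrist view shows the knob at (267,175), the button at (369,176), the ridge at (396,176), the pointer from pivot (298,211) to tip (206,217), and the mark at (198,242)–(226,233). The closed fingers are at (318,255).

Run:
```python
from h import *
im=cv2.imread('pics/w1.png'); cv2.imwrite('pics/w1z.png',cv2.resize(im[110:270,170:430],None,fx=3,fy=3,interpolation=cv2.INTER_CUBIC))
P,ok,_=cloud('w1')
g=im.astype(int).max(2)
def rect(z0,z1,box,extra=None):
    m=ok&(P[...,2]>z0)&(P[...,2]<z1); b=np.zeros_like(m);b[box[2]:box[3],box[0]:box[1]]=1;m&=b.astype(bool)
    if extra is not None:m&=extra
    q=P[m].astype(np.float32);r=cv2.minAreaRect(q[:,:2]);print(len(q),np.round(r[0],4),np.round(r[1],4),round(r[2],2),'z',np.median(q[:,2]).round(4));return m
print('block');rect(.122,.137,(215,320,110,225))
print('knobbar');rect(.168,.182,(225,320,130,220))
print('ridge');rect(.157,.17,(330,420,140,210))
print('button');rect(.143,.155,(335,392,155,200),g<70)
print('collar');rect(.130,.145,(330,415,140,210))
print('tube');
print('base');rect(-.0+.01,.022,(200,440,90,215))
for n,u,v,z in[('knob',262,172,.176),('btn',369,176,.148),('funnel',598,171,.15),('tip',206,217,.142),('piv',298,211,.142),('m1',198,242,.13),('m2',226,233,.13)]:
    print(n,pt('w1',u,v).round(4),pt('w1',u,v,z).round(4))
```

```text
blockTraceback (most recent call last):
  File "<stdin>", line 9, in <module>
  File "<stdin>", line 8, in rect
cv2.error: OpenCV(4.12.0) /io/opencv/modules/imgproc/src/convhull.cpp:143: error: (-215:Assertion failed) total >= 0 && (depth == CV_32F || depth == CV_32S) in function 'convexHull'
```

View pics/w1z.png

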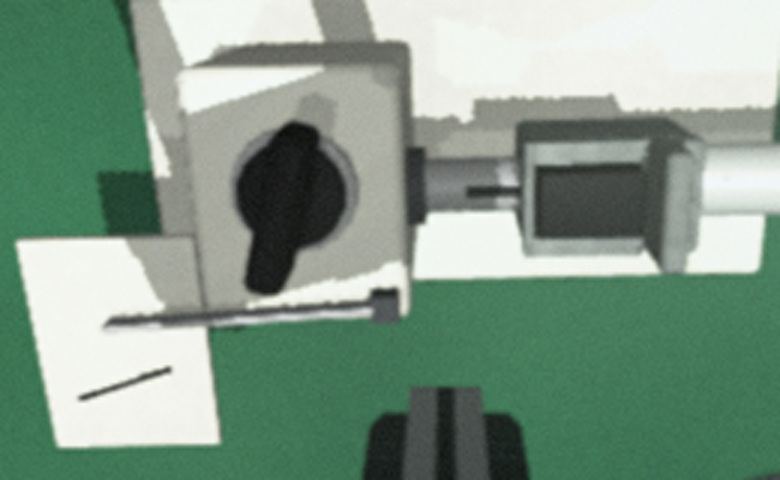

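```bash
cat > meas.py <<'E'
from h import *
import sys
P,ok,im=cloud('w1'); g=im.astype(int).max(2)
def rect(n,z0,z1,box,extra=None):
    b=np.zeros(ok.shape,bool);b[box[2]:box[3],box[0]:box[1]]=1
    m=b&ok&(P[...,2]>z0)&(P[...,2]<z1)
    if extra is not None:m&=extra
    q=P[m]; 
    if len(q)<5: print(n,'none');return
    r=cv2.minAreaRect(np.ascontiguousarray(q[:,:2],dtype=np.float32));print(n,len(q),np.round(r[0],4),np.round(r[1],4),round(r[2],2),'z',np.median(q[:,2]).round(4))
    return q
rect('block',.122,.137,(215,320,110,225))
rect('knobbar',.168,.182,(225,320,130,220))
rect('ridge',.157,.17,(330,420,140,210))
rect('button',.139,.155,(335,392,155,200),g<75)
rect('collar',.130,.145,(330,415,140,210))
rect('base',.01,.022,(200,440,90,215))
for n,u,v,z in[('knob',262,172,.176),('bar1',267,155,.176),('bar2',258,204,.176),('btn',366,176,.148),('funnel',598,171,.15),('tip',206,217,.142),('piv',298,211,.142),('m1',197,242,.13),('m2',227,233,.13)]:
    print(n,pt('w1',u,v).round(4),pt('w1',u,v,z).round(4))
E
python3 meas.py
```

```text
block 5323 [0.5127 0.002 ] [0.1391 0.1211] 74.57 z 0.1302
knobbar 775 [0.5039 0.0122] [0.0153 0.0609] 59.59 z 0.1759
ridge 435 [0.5485 0.1534] [0.0114 0.047 ] 73.9 z 0.1638
button 771 [0.5424 0.1264] [0.0456 0.0365] 73.91 z 0.1482
collar 1046 [0.5439 0.1346] [0.072  0.0484] 74.06 z 0.1402
base 10045 [0.5284 0.0779] [0.3404 0.1599] 74.41 z 0.0163
knob [0.4928 0.0172 0.177 ] [0.493  0.0169 0.176 ]
bar1 [0.478  0.0274 0.172 ] [0.4774 0.0284 0.176 ]
bar2 [5.253e-01 4.000e-04 1.777e-01] [ 5.258e-01 -2.000e-04  1.760e-01]
btn [0.5379 0.1241 0.1487] [0.5381 0.1242 0.148 ]
funnel [0.6274 0.412  0.1175] [0.6097 0.3822 0.15  ]
tip [ 0.5351 -0.0836  0.1361] [ 0.5334 -0.0804  0.142 ]
piv [0.5588 0.0331 0.1433] [0.5593 0.0329 0.142 ]
m1 [ 0.567  -0.1138  0.1301] [ 0.567  -0.1139  0.13  ]
m2 [ 0.5662 -0.0698  0.1302] [ 0.5663 -0.0699  0.13  ]
```

```bash
cat >> meas.py <<'E'
print('---')
yaw=np.radians(-15.8);R=np.array([[np.cos(yaw),-np.sin(yaw)],[np.sin(yaw),np.cos(yaw)]]);O=np.array([.5284,.0779])
q=rect('disc',.139,.150,(230,300,145,210));print(((q[:,:2]-O)@R).min(0),((q[:,:2]-O)@R).max(0), cv2.minEnclosingCircle(np.ascontiguousarray(q[:,:2],dtype=np.float32)))
for n,z0,z1,bx in(('block',.126,.134,(200,315,100,230)),('bar',.170,.18,(225,320,130,220)),('ridge',.157,.17,(330,420,140,210)),('collar',.135,.145,(330,415,140,210))):
    b=np.zeros(ok.shape,bool);b[bx[2]:bx[3],bx[0]:bx[1]]=1
    s=(P[b&ok&(P[...,2]>z0)&(P[...,2]<z1)][:,:2]-O)@R;print(n,np.percentile(s,[.5,99.5],axis=0).round(4).tolist())
    if n=='block':
        s=s[s[:,0]<.02];print('  x<.02',np.percentile(s,[.5,99.5],axis=0).round(4).tolist())
for z,u,v in((.144,268.3,173.3),(.13,230.7,133),(.13,306,217),(.13,305,133)): p=pt('w1',u,v,z);print(p.round(4),((p[:2]-O)@R).round(4))
E
python3 meas.py | sed -n '/---/,$p'
```

```text
---
disc 509 [0.5173 0.0125] [0.0815 0.0426] 1.51 z 0.1443
[-0.03571162 -0.09131858] [ 0.03989537 -0.03364566] ((0.517204225063324, 0.026685863733291626), 0.04114988073706627)
block [[-0.0542, -0.1638], [0.0707, -0.0215]]
  x<.02 [[-0.0544, -0.1546], [0.0197, -0.0193]]
bar [[-0.0352, -0.0826], [0.0237, -0.0564]]
ridge [[-0.0245, 0.0725], [0.022, 0.0837]]
collar [[-0.0245, 0.0232], [0.0233, 0.0943]]
[0.5026 0.0148 0.144 ] [-0.0077 -0.0678]
[ 0.4465 -0.0142  0.13  ] [-0.0537 -0.1109]
[0.5748 0.0379 0.13  ] [ 0.0556 -0.0259]
[0.472  0.0695 0.13  ] [-0.052  -0.0234]
```

```bash
cat >> h.py <<'E'
YAW=np.radians(-15.8);RR=np.array([[np.cos(YAW),-np.sin(YAW)],[np.sin(YAW),np.cos(YAW)]]);OO=np.array([.5284,.0779])
def S(x,y,z): return [*(OO+RR@[x,y]),z]
def rot(a=0): return [0,np.pi/2,YAW-a]
def st(s=''):
    o=observe();f=o['ft_force'];p=o['eef_pos'];xy=(p[:2]-OO)@RR
    print(s,'t%.2f'%o['time_s'],'stand xy',xy.round(4),'z%.4f'%p[2],'F stand',(f[:2]@RR).round(1),'Fz%.1f'%f[2],'open%.4f'%o['opening'])
E
python3 - <<'E'
from h import *
movep(S(-.0005,.0495,.185),rot()); st('above')
print(move_l(S(-.0005,.0495,.152),feed=.08)); st('near')
print(move_l(S(-.0005,.0495,.139),feed=.02,max_force=14)); st('pressed')
snap('wrist','w2')
E
```

```text
above t4.17 stand xy [0.0001 0.0495] z0.1860 F stand [0.6 0.8] Fz-0.4 open-0.0001
False
near t4.74 stand xy [-0.0007  0.0493] z0.1516 F stand [-0.   0.2] Fz0.2 open0.0001
False
pressed t5.54 stand xy [0.0001 0.0498] z0.1400 F stand [-1.1 -0.6] Fz6.9 open0.0001
```

View pics/w2.png

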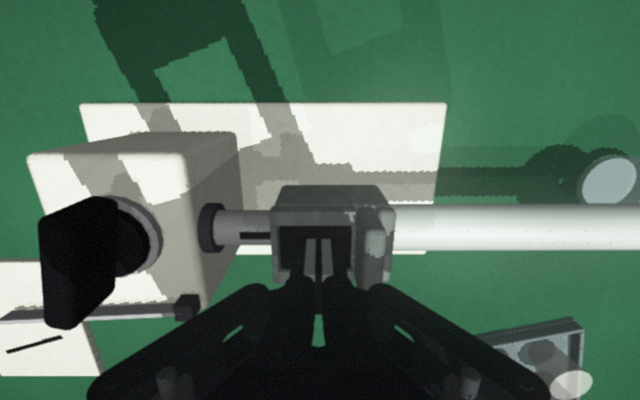

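The view shows the fingertips on the button pad at about (318,255), just on the button side of the ridge (375,240). Fz is about 7 N at z = 0.140, so the button is flush. Next I'll slide the arm.

Run:
```python
from h import *
print(move_l(S(-.0005,.0495+.026,.1388),feed=.03,max_force=25)); st('slid')
snap('wrist','w3')
```

```text
False
slid t6.61 stand xy [0.0001 0.0757] z0.1400 F stand [-1.5 -1.2] Fz8.9 open-0.0000
```

View pics/w3.png

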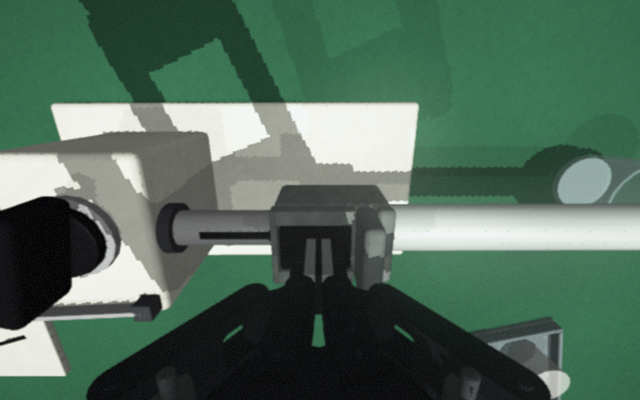

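The collar kept its place relative to the fingers, so the arm is out about 26 mm. I'll lift clear of the button and push the ridge until the button locks.

```bash
python3 - <<'E'
from h import *
move_l(S(-.0005,.0755,.1535),feed=.06); hold(.1); st('up')
print(move_l(S(-.0005,.107,.1535),feed=.025,max_force=9)); st('pushed')
snap('wrist','w4')
move_l(S(-.0005,.090,.1535),feed=.06); move_l(S(-.0005,.060,.30),feed=.2);hold(.1); st('back')
snap('wrist','w5')
E
python3 - <<'E'
import sys; sys.path.insert(0,'.')
import os; os.chdir('.')
from h import *
P,ok,im=cloud('w5')
s=(P[...,:2]-OO)@RR
m=ok&(abs(s[...,0])<.026)
for n,a,b in(('ridge',.157,.17),('collar',.137,.1435),('button',.1455,.152)):
    k=m&(P[...,2]>a)&(P[...,2]<b)&(s[...,1]>0.02)&(s[...,1]<.2);print(n,k.sum(),np.percentile(s[k],[1,99],axis=0).round(4).tolist(),np.median(P[k][:,2]))
E
```

```text
up t7.15 stand xy [-0.001   0.0753] z0.1529 F stand [ 0.  -0.5] Fz-0.2 open-0.0001
True
pushed t8.13 stand xy [-0.0005  0.1009] z0.1533 F stand [ 0.  -3.5] Fz4.5 open-0.0002
back t9.51 stand xy [-0.0014  0.0599] z0.2978 F stand [0.3 0.3] Fz-0.0 open0.0001
ridge 489 [[-0.0244, 0.1143], [0.022, 0.125]] 0.16389199415632888
collar 1125 [[-0.0245, 0.0649], [0.0231, 0.1356]] 0.14015633985536136
button 954 [[-0.0233, 0.0703], [0.0124, 0.1151]] 0.14833003942852913
```

View pics/w5.png

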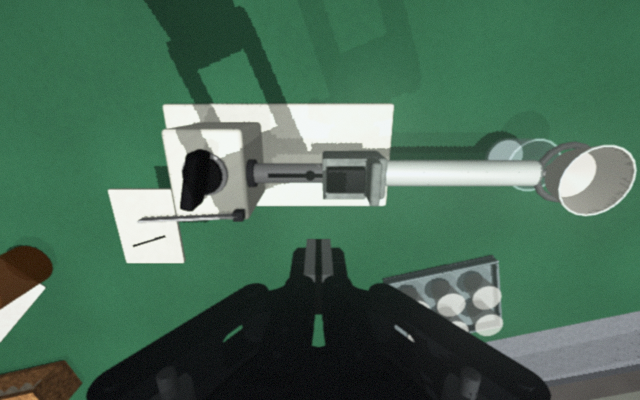

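The arm moved 41.8 mm, which is one hole plus the play. The button top is back at 148.3 mm, so it has clicked in and locked. Now the knob.

```bash
cat > bar.py <<'E'
from h import *
def bar(fn):
    P,ok,im=cloud(fn); s=(P[...,:2]-OO)@RR
    k=ok&(P[...,2]>.169)&(P[...,2]<.181)&(np.hypot(s[...,0]+.0058,s[...,1]+.0699)<.045)
    r=cv2.minAreaRect(np.ascontiguousarray(s[k],dtype=np.float32))
    a=r[2] if r[1][0]>r[1][1] else r[2]+90
    a=-((a+90)%180-90)
    return r[0],r[1],np.radians(a)
if __name__=='__main__':
    for f in('w1','w5'):print(f,bar(f))
E
python3 bar.py
python3 - <<'E'
from h import *
for a in(.255,1.55,1.75):
    for z in(.149,.25):
        q=inverse_kinematics(S(-.0058,-.0699,z),rot(a));print(a,z,None if q is None else np.round(q,3))
E
```

```text
w1 ((-0.005695616826415062, -0.06991016864776611), (0.015263589099049568, 0.06090739369392395), np.float64(0.25490632794969736))
w5 ((-0.005412271246314049, -0.06928486377000809), (0.0149743827059865, 0.061539165675640106), np.float64(0.25750757054443224))
0.255 0.149 [-0.132  0.006  1.92  -0.     1.215 -1.172]
0.255 0.25 [-0.132 -0.085  1.813 -0.     1.414 -1.172]
1.55 0.149 [-0.132  0.006  1.92  -0.     1.215  0.123]
1.55 0.25 [-0.132 -0.085  1.813 -0.     1.414  0.123]
1.75 0.149 [-0.132  0.006  1.92  -0.     1.215  0.323]
1.75 0.25 [-0.132 -0.085  1.813 -0.     1.414  0.323]
```

Run:
```python
from h import *
gripper_to(0.055,40)
movep(S(-.0056,-.0696,.24),rot(.256)); st('above')
move_l(S(-.0056,-.0696,.149),feed=.1,max_force=12); st('down')
gripper_to(0.0,40); st('gripped')
snap('wrist','w6')
```

```text
above t10.75 stand xy [-0.0053 -0.0697] z0.2404 F stand [ 0.2 -0. ] Fz-0.4 open0.0554
down t11.81 stand xy [-0.005  -0.0695] z0.1498 F stand [-0.  0.] Fz0.1 open0.0551
gripped t12.25 stand xy [-0.0055 -0.071 ] z0.1498 F stand [-3.5 -6.7] Fz5.1 open0.0141
```

View pics/w6.png

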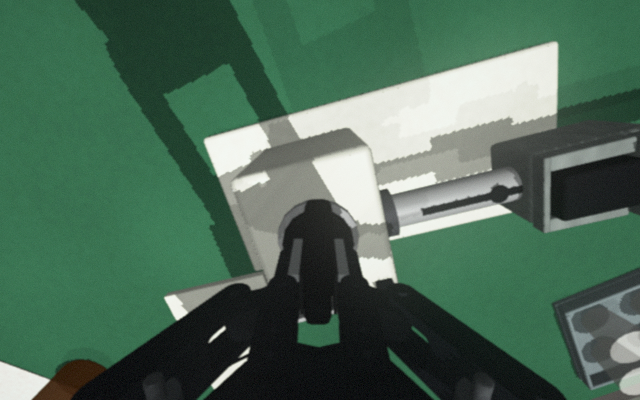

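```bash
python3 - <<'E'
from h import *
c=(-.0056,-.0714,.1498)
move_l(S(*c),feed=.02); st('recentred')
for a in (.7,1.15,1.55):
    movep(S(*c),rot(a)); st(a)
    print(observe()['torque'].round(2))
snap('top','t7');snap('wrist','w7')
gripper_to(.05); st('open')
move_l(S(c[0],c[1],.26),feed=.15)
movep(S(-.03,-.06,.33),rot(0)); hold(.1)
snap('wrist','w8');st('look')
E
python3 - <<'E'
from bar import *
print(bar('w8'))
im=cv2.imread('pics/w8.png');cv2.imwrite('pics/w8b.png',im)
E
```

```text
recentred t12.55 stand xy [-0.0056 -0.0711] z0.1499 F stand [0.  1.8] Fz-0.2 open0.0140
0.7 t13.05 stand xy [-0.0057 -0.0714] z0.1498 F stand [-1.6 -0.1] Fz0.3 open0.0147
[ 0.15  0.09 -0.09]
1.15 t13.56 stand xy [-0.0059 -0.0716] z0.1498 F stand [-3.4 -1.6] Fz3.0 open0.0143
[-0.06  0.51 -0.1 ]
1.55 t14.03 stand xy [-0.0062 -0.0718] z0.1498 F stand [-6.1 -2.5] Fz4.1 open0.0143
[-0.19  0.77 -0.1 ]
open t14.56 stand xy [-0.0054 -0.0714] z0.1498 F stand [0.4 0.7] Fz-0.4 open0.0502
look t16.95 stand xy [-0.0301 -0.0601] z0.3295 F stand [0.2 0.9] Fz-0.5 open0.0500
((-0.005494705867022276, -0.07015806436538696), (0.014989634044468403, 0.062036123126745224), np.float64(1.5476919416804542))
```

View pics/w8.png

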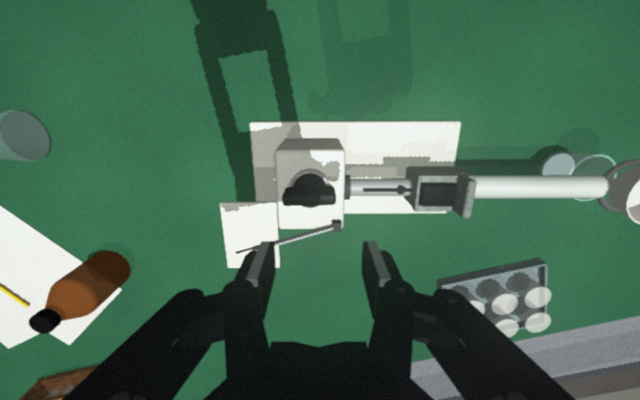

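The pointer now runs from (337,226) to about (237,252), onto the black line, and the knob bar reads 1.548 rad. I'll take a closer look from straight above the tip.

Run:
```python
from h import *
T=np.load('pics/w8.npz')['T'];c=(T[:2,3]-OO)@RR;print('cam stand',c.round(3),T[2,3].round(3),'fwd',(T[:2,2]@RR).round(3))
print('tip',(pt('w8',240,251,.142)[:2]-OO)@RR)
```

```text
cam stand [-0.114 -0.06 ] 0.472 fwd [ 0.328 -0.001]
tip [ 0.08082007 -0.16546502]
```

Run:
```python
from h import *
movep(S(.11,-.14,.30),rot(0)); hold(.15)
snap('wrist','w9');snap('top','t9');snap('scene','s9');st('look')
im=cv2.imread('pics/w9.png');cv2.imwrite('pics/w9z.png',cv2.resize(im[0:240,160:480],None,fx=2.5,fy=2.5,interpolation=cv2.INTER_CUBIC))
```

```text
look t17.95 stand xy [ 0.1096 -0.1391] z0.3010 F stand [-0.1  0.1] Fz0.8 open0.0498
```

View pics/w9z.png

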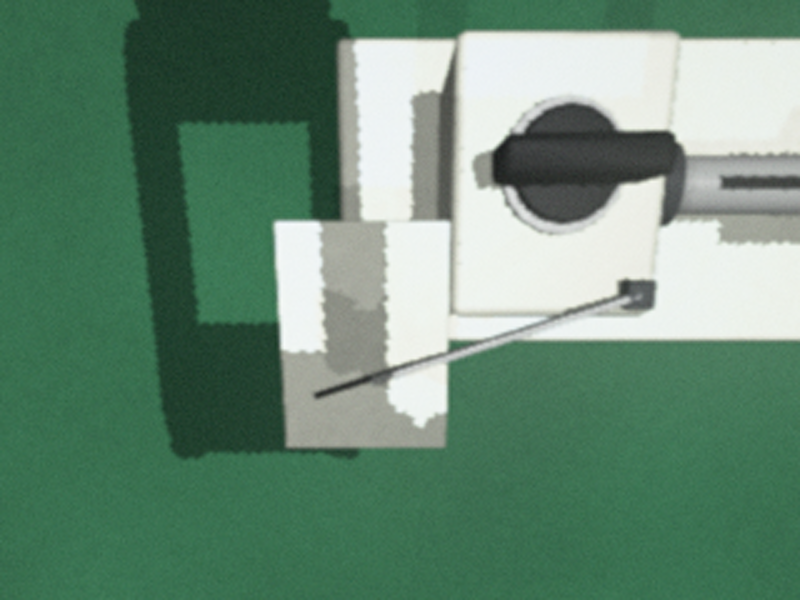

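View pics/t9.png

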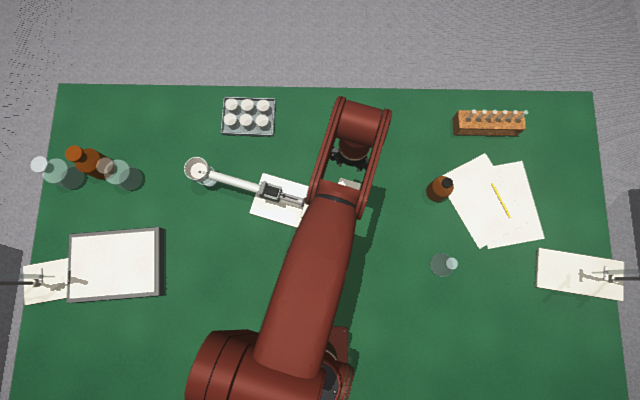

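The pointer and line look collinear: pivot at about (637,296) in the zoom, line end at (317,396). I'll put a number on it.

Run:
```python
from h import *
im=cv2.imread('pics/w9.png');cv2.imwrite('pics/w9zz.png',cv2.resize(im[110:190,270:350],None,fx=7.5,fy=7.5,interpolation=cv2.INTER_CUBIC))
T=np.load('pics/w9.npz')['T'];print('cam',((T[:2,3]-OO)@RR).round(3))
f=np.load('pics/w9.npz');g=f['im'].astype(float).mean(2)
P,ok,_=cloud('w9');s=(P[...,:2]-OO)@RR
# dark line pixels on plate
k=ok&(P[...,2]>.124)&(P[...,2]<.150)&(g<75)&(s[...,0]>.05)&(s[...,0]<.12)&(s[...,1]<-.1)&(s[...,1]>-.21)
v,u=np.nonzero(k)
for a,b in zip(u,v): print(a,b,s[b,a].round(4),P[b,a,2].round(4),int(g[b,a]),end='; ')
# pointer pixels by height
k=ok&(P[...,2]>.136)&(P[...,2]<.148)&(s[...,0]>.045)&(s[...,1]<-.05)&(s[...,1]>-.21)
q=s[k];print('\npointer',len(q),q[:,1].min(),q[:,1].max());c=np.polyfit(q[:,1],q[:,0],1);print('slope',c,np.arctan(-c[0]))
```

```text
cam [ 0.025 -0.139]
315 148 [ 0.0776 -0.142 ] 0.136 74; 311 149 [ 0.0798 -0.1466] 0.1297 73; 312 149 [ 0.079  -0.1454] 0.1342 73; 307 150 [ 0.0809 -0.1512] 0.13 71; 308 150 [ 0.0808 -0.15  ] 0.1308 69; 305 151 [ 0.082  -0.1534] 0.1303 61; 306 151 [ 0.082  -0.1523] 0.1302 46; 307 151 [ 0.0819 -0.1511] 0.1306 50; 308 151 [ 0.082 -0.15 ] 0.1304 64; 302 152 [ 0.0831 -0.1568] 0.1305 66; 303 152 [ 0.0832 -0.1557] 0.13 51; 304 152 [ 0.0831 -0.1546] 0.1304 53; 305 152 [ 0.0831 -0.1534] 0.1305 48; 306 152 [ 0.0833 -0.1524] 0.1292 63; 299 153 [ 0.0844 -0.1603] 0.1296 61; 300 153 [ 0.0844 -0.1592] 0.1295 50; 301 153 [ 0.0845 -0.1581] 0.1292 49; 302 153 [ 0.0847 -0.157 ] 0.1283 53; 303 153 [ 0.0842 -0.1557] 0.1308 68; 296 154 [ 0.0856 -0.1638] 0.1293 59; 297 154 [ 0.0856 -0.1626] 0.1294 46; 298 154 [ 0.0854 -0.1614] 0.1305 47; 299 154 [ 0.0854 -0.1603] 0.1303 54; 300 154 [ 0.0854 -0.1591] 0.1307 66; 292 155 [ 0.0865 -0.1683] 0.1306 72; 293 155 [ 0.0867 -0.1672] 0.1297 60; 294 155 [ 0.0865 -0.166 ] 0.1307 50; 295 155 [ 0.0865 -0.1648] 0.1307 49; 296 155 [ 0.0869 -0.1639] 0.1287 57; 289 156 [ 0.088  -0.1719] 0.1291 71; 290 156 [ 0.088  -0.1707] 0.1289 61; 291 156 [ 0.0877 -0.1694] 0.1307 47; 292 156 [ 0.0877 -0.1683] 0.1305 47; 293 156 [ 0.0877 -0.1671] 0.1306 57; 287 157 [ 0.0891 -0.1741] 0.1295 56; 288 157 [ 0.0889 -0.1729] 0.1302 42; 289 157 [ 0.0887 -0.1717] 0.1313 50; 290 157 [ 0.0889 -0.1706] 0.1303 58; 291 157 [ 0.0889 -0.1695] 0.1301 73; 286 158 [ 0.0903 -0.1753] 0.1294 74; 287 158 [ 0.0899 -0.174 ] 0.131 58; 
pointer 358 -0.14853663094910563 -0.050030480258859505
slope [-0.32352698  0.03306938] 0.31289902894765015
```

View pics/w9zz.png

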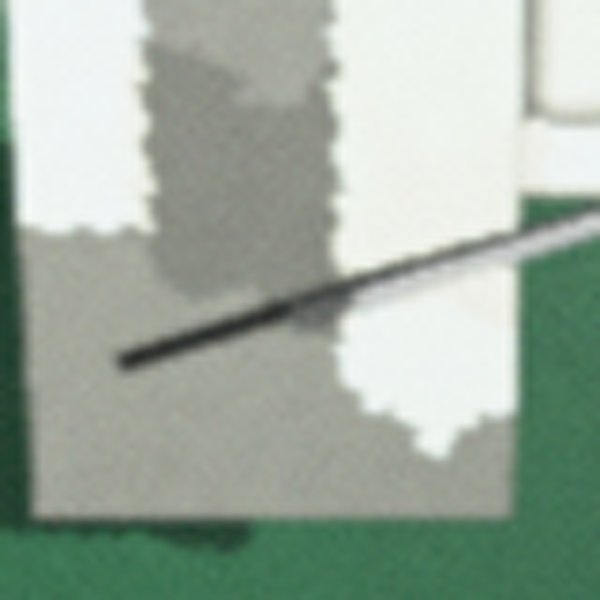

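The pointer sits at 0.313 rad (target 0.31), and its extension meets the line to about 0.1 mm. One last look at the funnel, beaker and button.

Run:
```python
from h import *
a=cv2.imread('pics/s0.png')[140:260,280:480];b=cv2.imread('pics/s9.png')[140:260,280:480]
cv2.imwrite('pics/cmp.png',cv2.resize(np.vstack([a,b]),None,fx=2.5,fy=2.5,interpolation=cv2.INTER_CUBIC))
P,ok,im=cloud('w8');s=(P[...,:2]-OO)@RR
for n,lo,hi,zl,zh in(('ridge',.1,.14,.157,.17),('btn',.078,.105,.13,.155)):
    k=ok&(abs(s[...,0])<.012)&(s[...,1]>lo)&(s[...,1]<hi)&(P[...,2]>zl)&(P[...,2]<zh);print(n,k.sum(),np.median(P[k][:,2]),np.percentile(s[k][:,1],[1,99]))
```

```text
ridge 218 0.1636782481945011 [0.11393425 0.12446123]
btn 398 0.14840747264536858 [0.07857325 0.10474695]
```

View pics/cmp.png

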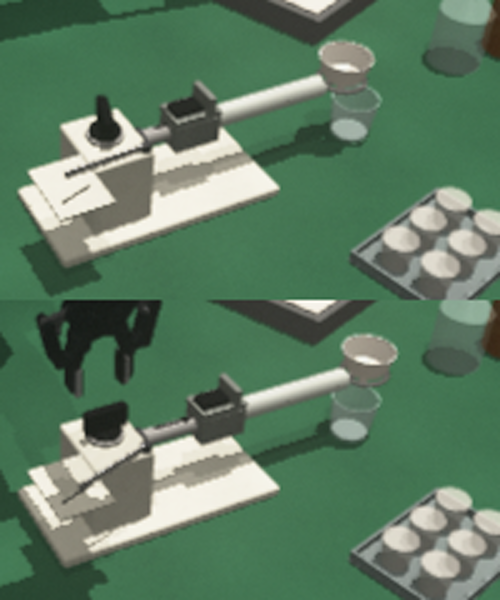

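Before and after, the beaker stands in the same place. The funnel has moved out over it, and the pointer lies on the line. Handing in.

Run:
```python
from h import *
job_done(); st('done')
```

```text
the job is handed in; nothing more can be done
the job is handed in; nothing more can be done
```

The funnel is over the beaker, the pointer is on its line, and I handed the job in at about 18 s of the 48 s. No verdict is reported back.

- **Arm:** I pressed the button flush with shut fingers (about 7 N at z = 0.140) and slid the arm about 26 mm. Then I lifted clear of the button and pushed on the ridge until it locked. The arm measured 41.8 mm out, which is one 40 mm hole plus the play. The button top reads 148.4 mm, so it is up in the hole.
- **Knob:** It started at about 0.26 rad, not 0. I gripped the bar, turned it clockwise to 1.55 rad and let go. The bar then measured 1.548 rad and the pointer 0.313 rad, against 0.31 for the line. The pointer's extension meets the line to about 0.1 mm. The pointer was moved only by the knob.
- **Beaker, bottle and flask:** The beaker shows no shift in the before and after pictures. I didn't measure the bottle and flask, but they look unmoved in the top view and the robot never came near them. The gripper ended clear of everything.

**Disagreements:**
- The base's centre lies about 20 mm from the stand's stated origin, so I worked from the measured knob and collar instead.
- The knob's axis was about 1.5 mm off my first estimate. That gave about 8 N sideways on gripping, and I re-centred before turning.

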